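# Shut the filled fruit cups

## Robot

A 6-joint arm with a two-finger parallel gripper is mounted at the origin on the work surface. World frame = base frame: x ahead of the robot, y to its left, z up, the work surface at z = 0. Lengths are in mm, angles in rad, forces in N, time in s.
With the tool pointing down it reaches from about 350 to 775 mm from the base axis. Payload 7.3 kg.
Tool frame: the origin (TCP) lies between the finger pads; the fingertips stand 14 mm ahead of it and the grasp point (between the pads) lies 5 mm behind it; y points along the fingers, z is the direction in which the jaws open and shut, and the axes are right-handed (so a half turn about y gives the same grasp; the last joint's range is limited). The gripper opens to 92 mm and grips with 3 to 60 N. Pads are 19 mm wide; open, the fingers measure 130 mm over their backs; the gripper's body (75 mm by 190 mm) begins 47 mm behind the grasp point.
Start: joints at [1.094, 0.342, 1.524, -0, 1.275, -0.146], TCP at [170.505, 496.56, 240.741] pointing down, gripper open.
Joint ranges: [-2.53, 2.53], [-0.77, 2.02], [0.04, 2.7], [-1, 4.14], [0.28, 2.66], [-3.11, 3.11]. Speed limits (rad/s): [2.57, 2.57, 3.14, 3.14, 3.14, 3.14].

## Interface

Orientations are given as [roll, pitch, yaw] about the fixed x, y, z axes, in that order (R = Rz(yaw) Ry(pitch) Rx(roll)).
In Python, from plant import bot, vision, order gives the robot as it stands.
- The arm moves only by the tool apply_moves, never from a script. Its argument "rows" is a list of rows, each a list of 3 entries, a list of its own where there are three numbers: the shift along the tool's x, y, z in cm, then the turn about the tool's y in rad, then the finger opening in cm, from 0 to 9.18. A call has 1 to 5 rows; each row is the pose to reach, as a shift and turn from the pose measured when the call began, along the tool's axes at that moment; what a row does not reach only later rows make up. A row lasts 1/8 s, in which the tool goes at most 62.5 mm and 10.7 degrees, less where a joint would pass 70% of its speed; a pose out of reach is approached as far as the arm can. A call with a gripper value outside its range is refused whole. The fingers move at their own pace and stop on an object; the grip force is fixed at half the most. Time passes only in rows, so rows that repeat a pose let the fingers close. It gives the time, the measured TCP pose, the force and the opening at its end, in the units of the state.
- bot.get_obs(): the state, without advancing time (a new reading comes with each control period).
- vision.capture(name): name is "side" or "top"; returns the picture (400x640x3 uint8, red, green, blue); there is no depth.
- vision.camera_info(name): a dict with "mtx" (3x3 intrinsics, pixels), "rvec" (rotation vector, rad) and "tvec" (3), from world to camera coordinates, as OpenCV has them. Camera axes: x right, y down, z forward; pixel columns grow to the right and rows downward; lengths in mm; the calibration is good to about 2 mm. A picture is of the moment at which its call begins. camera_info takes no time and is no camera call.
- order.close_job(): hands the job in, once; it reports no verdict.
The state is a dict: "time": time; "joint_positions": joint angles; "dq": joint speeds; "tau": joint torques, N m; "tool_pos": TCP position; "tcp_rot": TCP orientation; "contact_force": force on the tool from outside, world axes, zero at the start; "moment": the same for the moment, N m; "grip_width": finger opening in mm.
Only numpy, scipy, OpenCV 4.12 (cv2) and the standard library are available. Lean on these libraries where they do the work, as an engineer would, in place of code of your own. Each camera call takes 0.05 s, during which the arm holds its last target.

## Task

Two of the fruit cups in the row are filled but still stand open: flip each of these two lids over by pushing it from behind with the fingertips, and press it down until it is fully shut on its cup. Only push: grip nothing, pick nothing up, and leave the two cups standing upright about where they are. Leave the empty cup with its lid open, and do not disturb the cup that is already shut, the half melon or the spoon.

Things in the scene. Friction and masses are not known exactly. Their poses are not given: they have to be found in the camera images.
- cup_a: filled open cup to be shut: thin clear plastic with cut melon, 0.23 to 0.4 kg, loose. 84 mm across the foot, 104 mm across the rim, 62 mm high; 68 mm with the lid shut. Hinge line level, along the cup's y, at x = -56 mm, z = 63 mm in the cup's frame; it is on the robot's side, turned up to 20 degrees either way. Origin: centre of its underside; z up, x from the hinge side to the opposite (tab) side.
- lid_a (a joint): hinge of cup_a's lid (rad): 0 = shut flat on the rim, grows as it opens, 1.57 = upright, more = leaning back off the cup; stop 2.4. Stiff thin-plastic hinge: the lid stays wherever it is pushed and does not fall shut; 0.3 N at its free edge moves it. Lid: clear flat disc 106 mm across, 6 thick; its middle is 56 mm and its tab's tip (22 wide) 121 mm from the hinge line
- cup_b: second filled, open fruit cup to be shut, same size, lid and frame as cup_a. Origin: centre of its underside; z up, x from the hinge side to the opposite (tab) side.
- lid_b (a joint): hinge of cup_b's lid (rad): 0 = shut flat on the rim, grows as it opens, 1.57 = upright, more = leaning back off the cup; stop 2.4. Stiff thin-plastic hinge: the lid stays wherever it is pushed and does not fall shut; 0.3 N at its free edge moves it. Same lid as lid_a
- cup_empty: empty open cup with its lid standing, same size, lid and frame as cup_a, only about 45 g with the lid: leave alone. Origin: centre of its underside; z up, x from the hinge side to the opposite (tab) side.
- lid_empty (a joint): hinge of cup_empty's lid (rad): 0 = shut flat on the rim, grows as it opens, 1.57 = upright, more = leaning back off the cup; stop 2.4. Stiff thin-plastic hinge: the lid stays wherever it is pushed and does not fall shut; 0.3 N at its free edge moves it. Leave open
- cup_shut: filled cup that is already shut, same size as cup_a, 68 mm high with its lid: leave alone. Origin: centre of its underside; z up, x from the hinge side to the opposite (tab) side.
- melon: half melon, cut face up, 130 mm across, 60 mm high, standing in the row among the cups: leave alone. Origin: centre of its underside
- spoon_grip (a point): steel serving spoon, 200 mm long, lying flat beyond the row of cups; the point is on its handle: leave alone
There are look-alikes about, which are no part of the job. Leave any blue or turquoise look-alike of the cup_a alone. Leave any turquoise look-alike of the cup_b alone.

How it is judged (in metres and radians):
At the end, for the whole second after the job is handed in: Both filled cups shut (lids within 0.05 rad of flat), upright on the table, at rest, within 40 mm of their starts; the empty cup's lid still open (over 1.2 rad); the empty cup, shut cup, melon and spoon within 30 mm of where they were (value of joint each of lid_a, lid_b below 0.05 rad and value of joint lid_empty above 1.2 rad and angle between each of cup_a, cup_b, cup_empty, cup_shut's own z axis and vertical below 0.08 rad and height (world z) of each of cup_a, cup_b, cup_empty, cup_shut below 0.006 m and linear speed of each of cup_a, cup_b, cup_empty, cup_shut below 0.02 m/s and distance of each of cup_a, cup_b from where it was at the start of the episode below 0.04 m and distance of each of cup_empty, cup_shut, melon, spoon_grip from where it was at the start of the episode below 0.03 m); the robot touches nothing.
It fails at once if a cup is picked up (its underside more than 15 mm off the table) (height (world z) of any of cup_a, cup_b, cup_empty, cup_shut above 0.015 m).
It fails at once if a cup is tipped over (more than 0.5 rad) (angle between any of cup_a, cup_b, cup_empty, cup_shut's own z axis and vertical above 0.5 rad).
It fails at once if a lid is gripped or struck instead of pushed over (the fingers bear on it with more than 8 N while it is still over 0.3 rad open) ((contact force between the fingers and lid_a above 8 N and value of joint lid_a above 0.3 rad) or (contact force between the fingers and lid_b above 8 N and value of joint lid_b above 0.3 rad)).
It fails at once if the empty cup's lid is pushed towards shut (value of joint lid_empty below 1.2 rad).
It fails at once if the empty cup, the shut cup, the half melon or the spoon is shifted more than 30 mm or picked up (distance of any of cup_empty, cup_shut, melon, spoon_grip from where it was at the start of the episode above 0.03 m).
It also fails if it takes over 50 s, if anything falls off the work surface, if the arm or the gripper's body presses on something with over 40 N, if the wrist force passes 120 N, or if a joint passes its speed limit or range.

## Working session

There is one attempt and no reset: what is moved stays moved. The work goes in short steps, Python scripts to look and compute and a tool call to move; the robot and the scene stay as the last step left them, time stands still between calls to the robot, and variables do not carry over. Pictures are saved under pics/ and viewed, and the job is handed in when it is done.

Besides the shell and the picture viewer there is one more tool, called by a JSON object that holds its "api" and its "payload", one argument or row to a line. apply_moves: Moves the arm, as the interface text tells. Its arguments: {"type":"object","properties":{"rows":{"type":"array","items":{"type":"array"}}},"required":["rows"]}

```bash
mkdir -p pics; ls; python3 - <<'E'
from plant import bot,vision,order
import cv2,numpy as np
print(bot.get_obs())
for n in("side","top"):
    im=vision.capture(n); cv2.imwrite(f"pics/{n}0.png",im[:,:,::-1]); 
    i=vision.camera_info(n); print(n,i)
    R=cv2.Rodrigues(np.array(i["rvec"],float))[0]; print(-R.T@np.array(i["tvec"]).ravel())
E
```

```text
pics
{'time': 0.0, 'joint_positions': array([ 1.09398728e+00,  3.42734652e-01,  1.52506073e+00,  1.75389075e-05,
        1.27540484e+00, -1.46007845e-01]), 'dq': array([ 0.00312807, -0.0013933 , -0.00074819,  0.00070398, -0.0001213 ,
        0.00068595]), 'tau': array([ 5.87968734e-04, -4.31235480e+01, -2.44225377e+01,  7.18339370e-02,
        5.57885470e-02, -1.25299903e-04]), 'tool_pos': array([170.30965728, 496.17788825, 240.02351052]), 'tcp_rot': array([-1.57238434e+00,  2.50475988e-04, -3.30806516e-01]), 'contact_force': array([ 0.42073385, -0.05130808,  0.83967697]), 'moment': array([-0.06040647,  0.03905176,  0.00856059]), 'grip_width': 91.77368237955294}
side {'mtx': array([[463.02933307,   0.        , 319.66997255],
       [  0.        , 463.02933307, 204.54820376],
       [  0.        ,   0.        ,   1.        ]]), 'rvec': array([ 2.26561538, -0.57619159,  0.22564858]), 'tvec': array([-437.89245319,  275.16948638, 1292.77102377])}
[  48.28924166 -878.0657806  1079.53397389]
top {'mtx': array([[385.07680368,   0.        , 316.6273358 ],
       [  0.        , 385.07680368, 200.89608486],
       [  0.        ,   0.        ,   1.        ]]), 'rvec': array([ 2.09792426, -2.15216175,  0.18288783]), 'tvec': array([  91.96801021,  575.28191968, 1232.36821502])}
[ 349.75820159   71.8301017  1315.54112681]
```

View pics/side0.png

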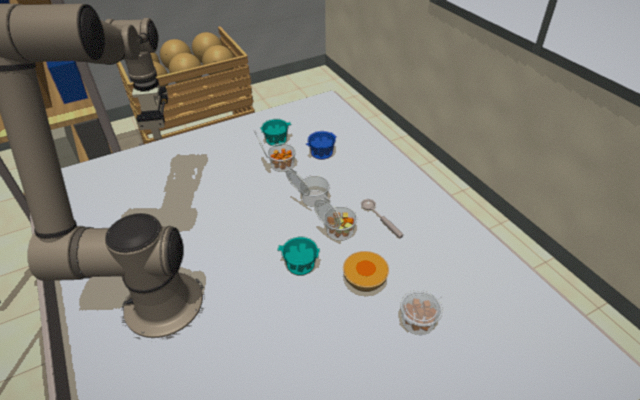

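View pics/top0.png

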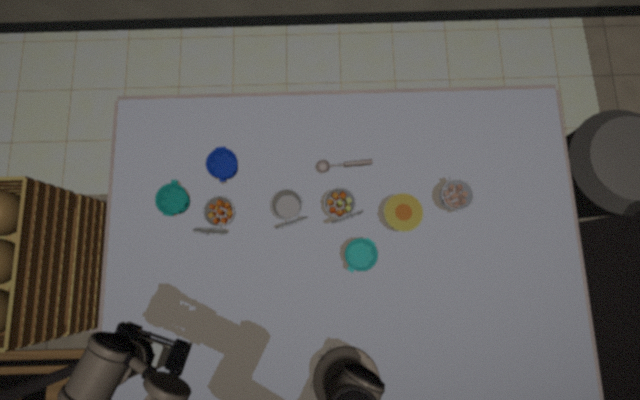

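The row in the top view: the filled open cups are at (220,211) and (339,204), and the empty one is at (288,206). The melon is at (403,212) and the shut cup at (455,194). The look-alikes are at (222,163), (172,198) and (360,254). Next I'll enlarge it.

```bash
python3 - <<'E'
import cv2
t=cv2.imread("pics/top0.png"); s=cv2.imread("pics/side0.png")
cv2.imwrite("pics/t1.png",cv2.resize(t[180:250,180:380],None,fx=4,fy=4,interpolation=cv2.INTER_CUBIC))
cv2.imwrite("pics/s1.png",cv2.resize(s[110:250,240:380],None,fx=4.2,fy=4.2,interpolation=cv2.INTER_CUBIC))
E
```

```text
(no output)
```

View pics/t1.png

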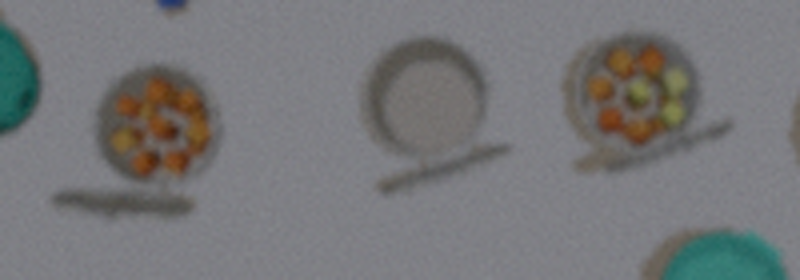

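View pics/s1.png

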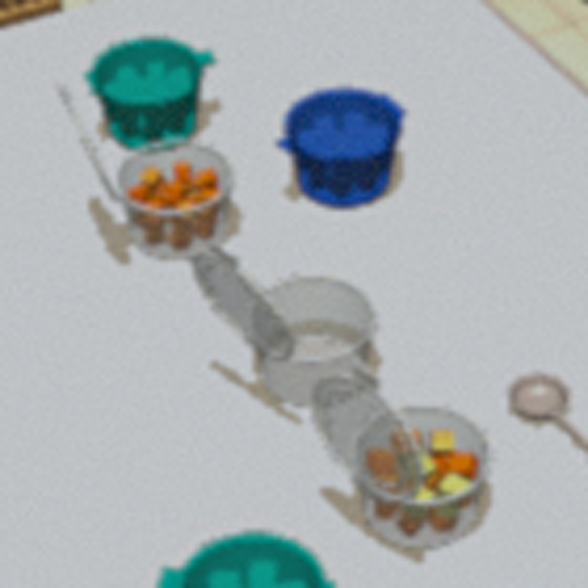

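```bash
cat > h.py <<'E'
import cv2,numpy as np,json
from plant import bot,vision,order
C={n:vision.camera_info(n) for n in("side","top")}
def proj(n,P):
    i=C[n];return cv2.projectPoints(np.array(P,float).reshape(-1,1,3),np.array(i["rvec"]),np.array(i["tvec"]),np.array(i["mtx"]),None)[0].reshape(-1,2)
def ray(n,uv,z):
    i=C[n];R=cv2.Rodrigues(np.array(i["rvec"],float))[0];c=-R.T@np.array(i["tvec"]).ravel()
    d=R.T@np.linalg.inv(i["mtx"])@np.array([*uv,1.]);return c+d*(z-c[2])/d[2]
def cup(x,y,yaw,th):
    a=np.linspace(0,2*np.pi,48)
    rim=np.c_[52*np.cos(a),52*np.sin(a),62+0*a]; foot=np.c_[42*np.cos(a),42*np.sin(a),0*a]
    r=np.concatenate([56+53*np.cos(a)]); s=53*np.sin(a)
    lid=np.c_[-56+r*np.cos(th),s,63+r*np.sin(th)]
    rt=np.array([107,121,121,107.]);st=np.array([-11,-11,11,11.])
    tab=np.c_[-56+rt*np.cos(th),st,63+rt*np.sin(th)]
    c,s_=np.cos(yaw),np.sin(yaw);M=np.array([[c,-s_,0],[s_,c,0],[0,0,1]])
    return [p@M.T+[x,y,0] for p in(rim,foot,lid,tab)]
def overlay(n,im,cups,box,f):
    x0,x1,y0,y1=box
    o=cv2.resize(im[y0:y1,x0:x1],None,fx=f,fy=f,interpolation=cv2.INTER_CUBIC)
    for cp in cups:
        for p,col in zip(cup(*cp),((0,0,255),(255,0,0),(0,200,0),(255,0,255))):
            q=((proj(n,p)-[x0-.5,y0-.5])*f).astype(np.int32);cv2.polylines(o,[q],True,col,1,cv2.LINE_AA)
    return o
E
python3 - <<'E'
from h import *
tl=(180+158/4,180+124/4);tr=(180+637/4,180+92/4)
for nm,t,s in(("L",tl,(281.2,152.9)),("R",tr,(341,218.3))): print(nm,ray("top",t,62),ray("side",s,62))
for nm,e in(("L",((57,200),(193,207))),("R",((605,165),(732,126))),("E",((380,188),(510,149)))):
    p,q=[ray("top",(180+u/4,180+v/4),125) for u,v in e];d=p-q;print(nm,p,q,np.hypot(*d[:2]),np.arctan2(-d[0],d[1]))
E
```

```text
L [550.16660319 398.43030839  62.        ] [548.29170643 391.90955645  62.        ]
R [566.57327602   2.69376946  62.        ] [569.99364553  -5.2228696   62.        ]
L [482.37522105 459.44891531 125.        ] [474.21270821 353.50738807 125.        ] 106.25551189839334 -0.0768954218991898
R [498.734599    33.05951599 125.        ] [526.80263741 -66.98724663 125.        ] 103.90942926756692 0.27351789599522724
E [485.27837492 208.26037611 125.        ] [513.19596949 106.67806573 125.        ] 105.3487440244953 0.2682056687049786
```

```bash
cat > ov.py <<'E'
from h import *
import sys
cups=eval(sys.argv[1]);tag=sys.argv[2]
t=cv2.imread("pics/top0.png"); s=cv2.imread("pics/side0.png")
a=overlay("top",t,cups,(180,380,180,250),4);b=overlay("side",s,cups,(240,370,110,250),4)
cv2.imwrite(f"pics/ot{tag}.png",a);cv2.imwrite(f"pics/os{tag}.png",b)
E
python3 ov.py "[(549,396,-.077,1.85),(567,0,.27,1.6)]" 1
```

```text
(no output)
```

View pics/ot1.png

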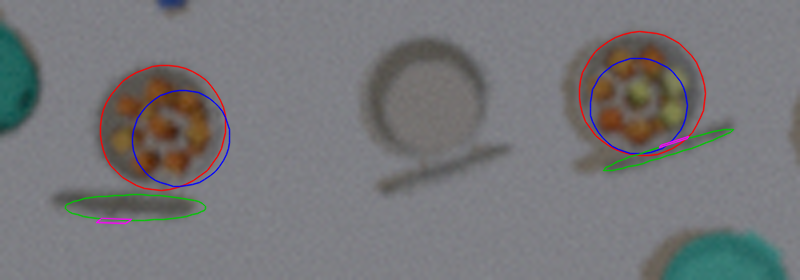

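View pics/os1.png

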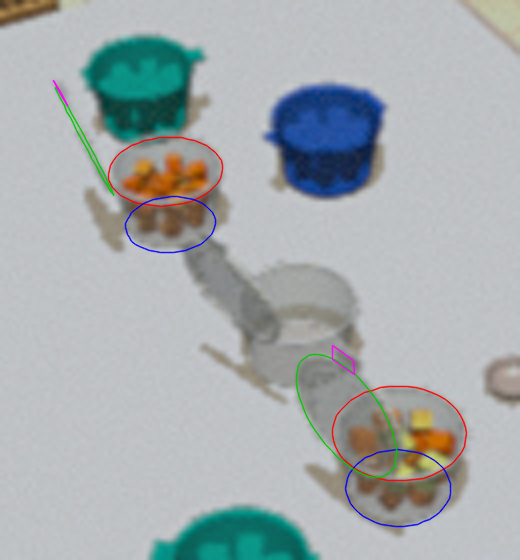

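Both overlays match the pictures: the filled cups' hinges are at about (493,402) and (513,-13), and the lids stand at about 1.85 and 1.6 rad.

What could be mistaken for the targets (top view):
- **Empty clear cup:** (288,206), no fruit.
- **Shut cup:** (455,194).
- **Look-alikes:** blue (222,163), teal (172,198) and teal (360,254).

I choose the cups with orange fruit at (220,211) and mixed fruit at (339,204). The close crops confirm both are clear, filled and open.

```bash
cat >> h.py <<'E'
CU={"L":(549,399,-.077),"R":(567,1,.27)}
def go(k,targets,yaw):
    """targets: list of (r from hinge of tool centre, lateral, tip z); prints tool-frame shifts in cm"""
    x,y,w=CU[k];u=np.array([np.cos(w),np.sin(w)]);v=np.array([-u[1],u[0]]);H=np.array([x,y])-56*u
    o=bot.get_obs();R=cv2.Rodrigues(np.zeros(3))[0]
    from scipy.spatial.transform import Rotation as S
    R=S.from_euler("xyz",o["tcp_rot"]).as_matrix();p=o["tool_pos"]
    cy=np.arctan2(R[1,0],R[0,0])
    print("t",o["time"],"pos",p.round(1),"rot",o["tcp_rot"].round(3),"F",o["contact_force"].round(2),"w",round(o["grip_width"],1))
    d=p[:2]-H;print("now r,lat,tip",(d@u).round(1),(d@v).round(1),(p[2]-14).round(1),"turn needed",round(yaw-cy,3), "check y-axis",R[:,1].round(2))
    for r,l,z in targets:
        P=np.array([*(H+r*u+l*v),z+14]);print((r,l,z),P.round(0),((R.T@(P-p))/10).round(2))
E
python3 -c "
from h import *
go('L',[(-90,0,230),(-90,0,150)],-.077)"
```

```text
t 0.1 pos [170.3 496.2 240.1] rot [-1.572  0.    -0.331] F [-0.24  0.27  0.69] w 91.7
now r,lat,tip -329.0 67.8 226.1 turn needed 0.254 check y-axis [-0. -0. -1.]
(-90, 0, 230) [403. 410. 244.] [24.84 -0.39 -0.56]
(-90, 0, 150) [403. 410. 164.] [24.84  7.61 -0.55]
```

{"api": "apply_moves", "payload": {
  "rows": [
    [[5,-0.4,-0.1],-0.1,0],
    [[10,-0.4,-0.2],-0.2,0],
    [[15,-0.4,-0.4],-0.254,0],
    [[20,-0.4,-0.5],-0.254,0],
    [[24.8,-0.4,-0.6],-0.254,0]
  ]
}}

```text
time: 0.72
tool_pos: [404.3, 409.1, 243.7]
tcp_rot: [-1.573, 0.001, -0.077]
contact_force: [0.2, 1.3, -0.9]
grip_width: 46.2
```

{"api": "apply_moves", "payload": {
  "rows": [
    [[0,0,0],0,0],
    [[0,0,0],0,0],
    [[0,0,0],0,0]
  ]
}}

```text
time: 1.1
tool_pos: [403.1, 409.7, 243.7]
tcp_rot: [-1.573, 0.002, -0.076]
contact_force: [-0.3, 0.7, -0.1]
grip_width: 16.4
```

```bash
python3 -c "
from h import *
go('L',[(-90,0,150),(-40,0,150)],-.077)
for n in ('side','top'): cv2.imwrite('pics/%s2.png'%n,vision.capture(n)[:,:,::-1])
s=cv2.imread('pics/side2.png');cv2.imwrite('pics/s2.png',cv2.resize(s[30:230,180:380],None,fx=3,fy=3))
"
```

```text
t 1.1 pos [403.1 409.7 243.7] rot [-1.573  0.002 -0.076] F [-0.27  0.7  -0.07] w 16.4
now r,lat,tip -90.3 -0.6 229.7 turn needed -0.001 check y-axis [-0. -0. -1.]
(-90, 0, 150) [403. 410. 164.] [0.05 7.97 0.07]
(-40, 0, 150) [453. 406. 164.] [5.05 7.96 0.06]
```

View pics/s2.png

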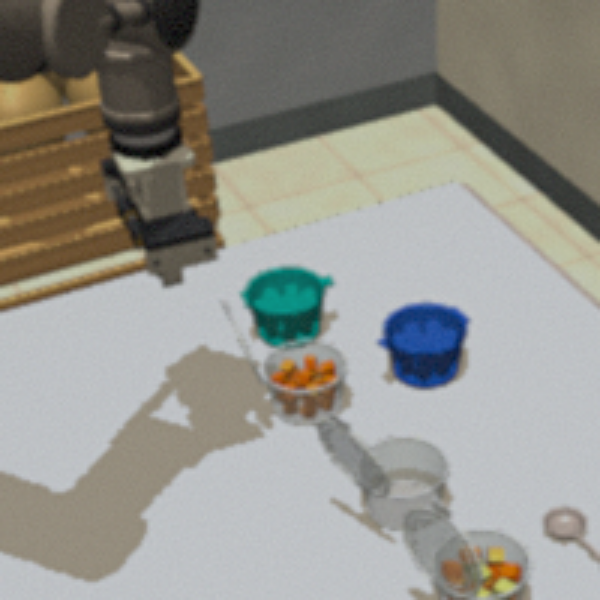

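The closed fingers (170,270 in the crop) hang clear behind the left lid. Next they go down.

{"api": "apply_moves", "payload": {
  "rows": [
    [[0,3,0],0,0],
    [[0,6,0],0,0],
    [[0,8,0],0,0],
    [[0.5,8,0],0,0],
    [[1,8,0],0,0]
  ]
}}

```text
time: 1.82
tool_pos: [413.6, 409.5, 164.9]
tcp_rot: [-1.571, -0.0, -0.075]
contact_force: [-1.0, -0.3, 0.0]
grip_width: 0.4
```

```bash
python3 -c "
from h import *
a=90
go('L',[(-60,0,150),(-20,0,152),(0,0,152),(30,0,148),(50,0,130),(68,0,108),(75,0,85),(75,0,70)],-.077)
"
```

```text
t 1.825 pos [413.6 409.5 164.9] rot [-1.571 -0.    -0.075] F [-0.96 -0.32  0.03] w 0.4
now r,lat,tip -79.8 0.0 150.9 turn needed -0.002 check y-axis [ 0. -0. -1.]
(-60, 0, 150) [433. 408. 164.] [ 1.98  0.09 -0.01]
(-20, 0, 152) [473. 405. 166.] [ 5.98 -0.1  -0.02]
(0, 0, 152) [493. 403. 166.] [ 7.98 -0.1  -0.02]
(30, 0, 148) [523. 401. 162.] [10.98  0.3  -0.03]
(50, 0, 130) [543. 399. 144.] [12.98  2.1  -0.03]
(68, 0, 108) [561. 398. 122.] [14.78  4.3  -0.04]
(75, 0, 85) [568. 398.  99.] [15.48  6.6  -0.04]
(75, 0, 70) [568. 398.  84.] [15.48  8.1  -0.03]
```

{"api": "apply_moves", "payload": {
  "rows": [
    [[1,0,0],0,0],
    [[2,0,0],0,0],
    [[3,0,0],0,0],
    [[4,0,0],0,0],
    [[5,0,0],0,0]
  ]
}}

```text
time: 2.45
tool_pos: [464.2, 405.6, 164.9]
tcp_rot: [-1.571, 0.0, -0.075]
contact_force: [0.3, -0.1, -0.4]
grip_width: 0.5
```

{"api": "apply_moves", "payload": {
  "rows": [
    [[0.8,0,0],0,0],
    [[1.6,0,0],0,0],
    [[2.4,0,0],0,0],
    [[3.2,0,0],0,0],
    [[4,0.1,0],0,0]
  ]
}}

```text
time: 3.08
tool_pos: [504.5, 402.7, 163.9]
tcp_rot: [-1.571, -0.0, -0.075]
contact_force: [-0.5, 0.8, 0.3]
grip_width: 0.4
```

```bash
python3 -c "
from h import *
go('L',[(30,0,148)],-.077)
s=vision.capture('side')[:,:,::-1];cv2.imwrite('pics/s3.png',cv2.resize(s[30:230,180:380],None,fx=3,fy=3))
"
```

```text
t 3.075 pos [504.5 402.7 163.9] rot [-1.571 -0.    -0.075] F [-0.46  0.85  0.29] w 0.4
now r,lat,tip 11.4 0.2 149.9 turn needed -0.002 check y-axis [-0. -0. -1.]
(30, 0, 148) [523. 401. 162.] [ 1.86  0.19 -0.03]
```

View pics/s3.png

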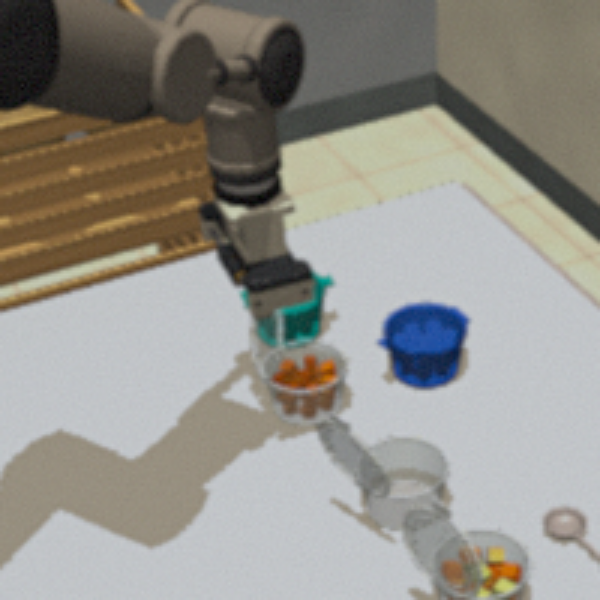

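The lid follows the fingers and is now about 0.25 rad past upright. I continue along the arc.

```bash
python3 -c "
from h import *
go('L',[(25,0,148),(39,0,144),(49,0,137),(58,0,129),(65,0,120),(71,0,110),(75,0,100),(77,0,92),(78,0,84),(78,0,78),(76,0,72),(76,0,68)],-.077)
"
```

```text
t 3.125 pos [505.4 402.4 163.7] rot [-1.571e+00 -1.000e-03 -7.500e-02] F [ 0.5  -0.02  0.73] w 0.2
now r,lat,tip 12.3 0.0 149.7 turn needed -0.002 check y-axis [ 0. -0. -1.]
(25, 0, 148) [518. 401. 162.] [ 1.27  0.17 -0.01]
(39, 0, 144) [532. 400. 158.] [ 2.67  0.57 -0.01]
(49, 0, 137) [542. 400. 151.] [ 3.67  1.27 -0.01]
(58, 0, 129) [551. 399. 143.] [ 4.57  2.07 -0.01]
(65, 0, 120) [558. 398. 134.] [ 5.27  2.97 -0.01]
(71, 0, 110) [564. 398. 124.] [ 5.87  3.97 -0.01]
(75, 0, 100) [568. 398. 114.] [ 6.27  4.97 -0.01]
(77, 0, 92) [570. 397. 106.] [ 6.46  5.77 -0.01]
(78, 0, 84) [571. 397.  98.] [ 6.56  6.57 -0.01]
(78, 0, 78) [571. 397.  92.] [ 6.56  7.17 -0.01]
(76, 0, 72) [569. 397.  86.] [ 6.36  7.77 -0.01]
(76, 0, 68) [569. 397.  82.] [ 6.36  8.17 -0.01]
```

{"api": "apply_moves", "payload": {
  "rows": [
    [[1.0,0.1,0],0,0],
    [[1.9,0.3,0],0,0],
    [[2.7,0.6,0],0,0],
    [[3.6,1.2,0],0,0],
    [[4.5,2.0,0],0,0]
  ]
}}

```text
time: 3.75
tool_pos: [551.0, 398.9, 143.3]
tcp_rot: [-1.571, -0.001, -0.075]
contact_force: [0.0, -0.9, -0.0]
grip_width: 0.3
```

{"api": "apply_moves", "payload": {
  "rows": [
    [[0.7,0.9,0],0,0],
    [[1.2,1.8,0],0,0],
    [[1.6,2.7,0],0,0],
    [[1.8,3.5,0],0,0],
    [[1.9,4.2,0],0,0]
  ]
}}

```text
time: 4.38
tool_pos: [570.0, 397.5, 100.7]
tcp_rot: [-1.571, -0.001, -0.075]
contact_force: [-0.1, -0.3, -0.1]
grip_width: 0.4
```

```bash
python3 -c "
from h import *
go('L',[(76,0,68)],-.077)
s=vision.capture('side')[:,:,::-1];cv2.imwrite('pics/s4.png',cv2.resize(s[70:220,200:350],None,fx=4,fy=4))
"
```

```text
t 4.375 pos [570.  397.5 100.7] rot [-1.571e+00 -1.000e-03 -7.500e-02] F [-0.07 -0.32 -0.08] w 0.4
now r,lat,tip 77.0 0.1 86.7 turn needed -0.002 check y-axis [ 0. -0. -1.]
(76, 0, 68) [569. 397.  82.] [-0.1   1.87 -0.01]
```

View pics/s4.png

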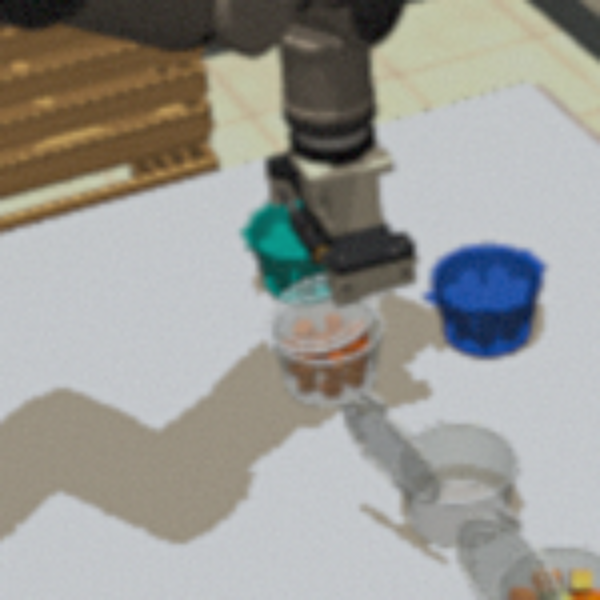

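The lid now lies over the cup, about 0.2 rad open. I press it down slowly.

{"api": "apply_moves", "payload": {
  "rows": [
    [[-0.2,0.6,0],0,0],
    [[-0.5,1.1,0],0,0],
    [[-0.8,1.5,0],0,0],
    [[-1.0,1.8,0],0,0]
  ]
}}

```text
time: 4.92
tool_pos: [559.7, 398.1, 81.8]
tcp_rot: [-1.572, -0.0, -0.075]
contact_force: [3.2, -0.8, 7.4]
grip_width: 0.6
```

{"api": "apply_moves", "payload": {
  "rows": [
    [[0,0.15,0],0,0],
    [[0,0.3,0],0,0],
    [[0,0.3,0],0,0]
  ]
}}

```text
time: 5.3
tool_pos: [559.8, 398.3, 81.4]
tcp_rot: [-1.571, -0.002, -0.075]
contact_force: [-4.6, -2.5, 13.3]
grip_width: 0.6
```

{"api": "apply_moves", "payload": {
  "rows": [
    [[0,0.2,0],0,0],
    [[0,0.4,0],0,0],
    [[0,0.4,0],0,0]
  ]
}}

```text
time: 5.68
tool_pos: [559.9, 398.4, 81.1]
tcp_rot: [-1.57, -0.004, -0.075]
contact_force: [-6.1, -4.6, 18.3]
grip_width: 0.3
```

{"api": "apply_moves", "payload": {
  "rows": [
    [[0,-1,0],0,0],
    [[0,-6,0],0,0],
    [[0,-11,0],0,0],
    [[0,-16,0],0,0],
    [[0,-16.3,0],0,0]
  ]
}}

```text
time: 6.3
tool_pos: [560.7, 399.3, 249.6]
tcp_rot: [-1.565, -0.012, -0.074]
contact_force: [-0.3, -0.0, -0.2]
grip_width: 0.4
```

```bash
python3 -c "
from h import *
go('R',[(-90,0,230)],-1.3)
for n,b in (('side',(230,380,100,250)),('top',(180,380,170,250))):
  s=vision.capture(n)[:,:,::-1];cv2.imwrite('pics/%s5.png'%n,overlay(n,s,[(549,397,-.077,0)],b,4))
"
```

```text
t 6.3 pos [560.7 399.3 249.6] rot [-1.565 -0.012 -0.074] F [-0.3  -0.04 -0.15] w 0.4
now r,lat,tip 156.2 385.5 235.6 turn needed -1.226 check y-axis [ 0.01  0.01 -1.  ]
(-90, 0, 230) [426. -38. 244.] [-10.16   0.17 -44.6 ]
```

View pics/side5.png

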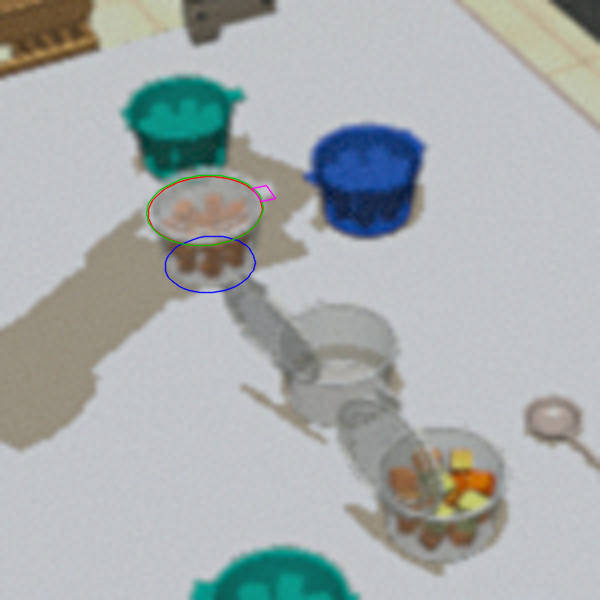

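Cup L is shut: the overlay of the shut lid matches at (205,210). Now the tool goes round to cup R, turned a quarter so the wide gripper body stays clear of the empty cup's lid.

{"api": "apply_moves", "payload": {
  "rows": [
    [[-1.5,0,-4],0.16,0],
    [[-3,0,-8.5],0.32,0],
    [[-4,0,-13],0.48,0],
    [[-5,0,-17.5],0.64,0],
    [[-6,0,-22],0.8,0]
  ]
}}

```text
time: 7.02
tool_pos: [481.6, 182.0, 242.1]
tcp_rot: [-1.57, -0.001, -0.88]
contact_force: [-0.5, 0.1, 0.6]
grip_width: 0.6
```

```bash
python3 -c "
from h import *
go('R',[(-90,0,230)],-1.3)"
```

```text
t 7.025 pos [481.6 182.  242.1] rot [-1.57e+00 -1.00e-03 -8.80e-01] F [-0.54  0.09  0.59] w 0.6
now r,lat,tip 21.9 197.2 228.1 turn needed -0.42 check y-axis [ 0.  0. -1.]
(-90, 0, 230) [426. -38. 244.] [ 13.42  -0.21 -18.28]
```

{"api": "apply_moves", "payload": {
  "rows": [
    [[2.7,-0.2,-3.7],0.12,0],
    [[5.4,-0.2,-7.3],0.24,0],
    [[8.1,-0.2,-11],0.36,0],
    [[10.8,-0.2,-14.7],0.42,0],
    [[13.4,-0.2,-18.3],0.42,0]
  ]
}}

```text
time: 7.65
tool_pos: [424.6, -39.0, 242.4]
tcp_rot: [-1.572, 0.002, -1.3]
contact_force: [-0.9, 1.2, -0.1]
grip_width: 0.5
```

{"api": "apply_moves", "payload": {
  "rows": [
    [[0,0,0],0,0],
    [[0,0,0],0,0]
  ]
}}

```text
time: 7.9
tool_pos: [424.0, -38.6, 241.3]
tcp_rot: [-1.574, 0.003, -1.301]
contact_force: [-1.3, -0.5, 0.5]
grip_width: 0.8
```

```bash
python3 -c "
from h import *
go('R',[(-90,0,150),(-70,0,150)],-1.3)
for n,b in (('side',(230,380,130,280)),('top',(250,400,170,280))):
  s=vision.capture(n)[:,:,::-1];cv2.imwrite('pics/%s6.png'%n,overlay(n,s,[],b,4))
"
```

```text
t 7.9 pos [424.  -38.6 241.3] rot [-1.574  0.003 -1.301] F [-1.29 -0.53  0.48] w 0.8
now r,lat,tip -92.4 -0.1 227.3 turn needed 0.001 check y-axis [-0.  0. -1.]
(-90, 0, 150) [426. -38. 164.] [0.02 7.73 0.26]
(-70, 0, 150) [446. -33. 164.] [0.02 7.72 2.26]
```

View pics/side6.png

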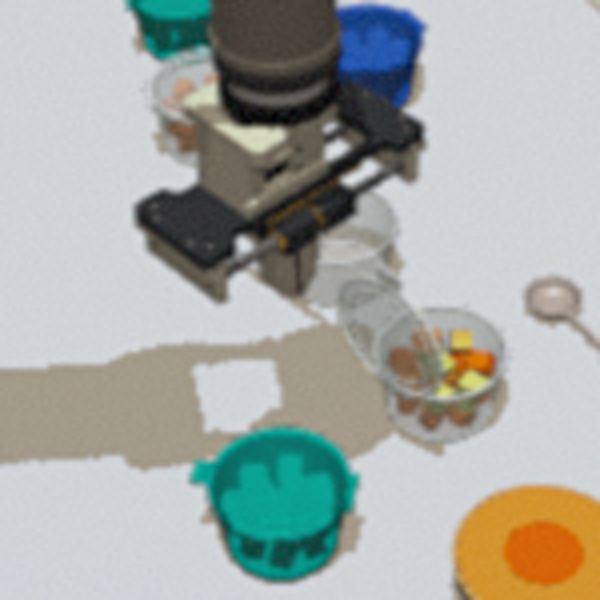

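View pics/top6.png

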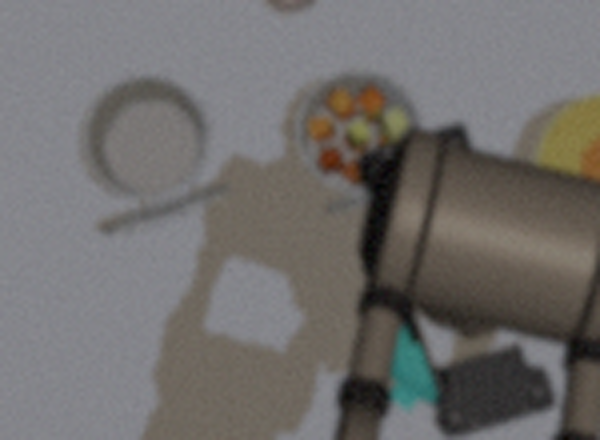

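```bash
python3 -c "
from h import *
c=np.array([424,-38.6]);u=np.array([.964,.267])
for s in(-95,-65,65,95,0):
  for z in (227,293):
    print(s,z,((proj('side',[*(c+s*u),z])[0]-[230,130])*4).round())"
```

```text
-95 227 [177. 355.]
-95 293 [168. 281.]
-65 227 [212. 333.]
-65 293 [204. 258.]
65 227 [355. 241.]
65 293 [353. 167.]
95 227 [386. 221.]
95 293 [385. 147.]
0 227 [285. 286.]
0 293 [281. 211.]
```

The picture shows the fingertip at (300,295), behind the right lid. The body's ends agree with the given 66 mm above the tips, so they pass over the lid.

{"api": "apply_moves", "payload": {
  "rows": [
    [[0,3,0.1],0,0],
    [[0,6,0.2],0,0],
    [[0,7.7,0.3],0,0],
    [[0,7.7,0.8],0,0],
    [[0,7.7,1.4],0,0]
  ]
}}

```text
time: 8.62
tool_pos: [438.7, -33.6, 165.4]
tcp_rot: [-1.572, 0.002, -1.298]
contact_force: [1.1, 0.9, -0.2]
grip_width: 0.5
```

{"api": "apply_moves", "payload": {
  "rows": [
    [[0,0,0.9],0,0],
    [[0,0,1.8],0,0],
    [[0,0,2.7],0,0],
    [[0,0,3.6],0,0],
    [[0,0,4.5],0,0]
  ]
}}

```text
time: 9.25
tool_pos: [482.6, -21.4, 165.3]
tcp_rot: [-1.572, 0.002, -1.298]
contact_force: [-1.0, -0.1, -0.0]
grip_width: 0.1
```

```bash
python3 -c "
from h import *
go('R',[(-24,0,152),(-1,0,151),(11,0,148),(22,0,143),(32,0,137),(41,0,130),(49,0,121),(56,0,112),(62,0,102),(66,0,93),(69,0,84)],-1.3)
for n,b in (('side',(230,380,130,280)),):
  s=vision.capture(n)[:,:,::-1];cv2.imwrite('pics/%s7.png'%n,overlay(n,s,[],b,4))
"
```

```text
t 9.25 pos [482.6 -21.4 165.3] rot [-1.572  0.002 -1.298] F [-0.98 -0.09 -0.02] w 0.1
now r,lat,tip -31.3 1.0 151.3 turn needed -0.002 check y-axis [-0.  0. -1.]
(-24, 0, 152) [490. -20. 166.] [ 0.1  -0.07  0.73]
(-1, 0, 151) [512. -14. 165.] [0.1  0.02 3.03]
(11, 0, 148) [524. -11. 162.] [0.11 0.32 4.23]
(22, 0, 143) [534.  -8. 157.] [0.11 0.82 5.33]
(32, 0, 137) [544.  -5. 151.] [0.12 1.42 6.33]
(41, 0, 130) [553.  -3. 144.] [0.12 2.12 7.23]
(49, 0, 121) [560.  -1. 135.] [0.12 3.02 8.03]
(56, 0, 112) [567.   1. 126.] [0.13 3.92 8.73]
(62, 0, 102) [573.   3. 116.] [0.13 4.92 9.34]
(66, 0, 93) [577.   4. 107.] [0.14 5.82 9.74]
(69, 0, 84) [580.   4.  98.] [ 0.14  6.71 10.04]
```

View pics/side7.png

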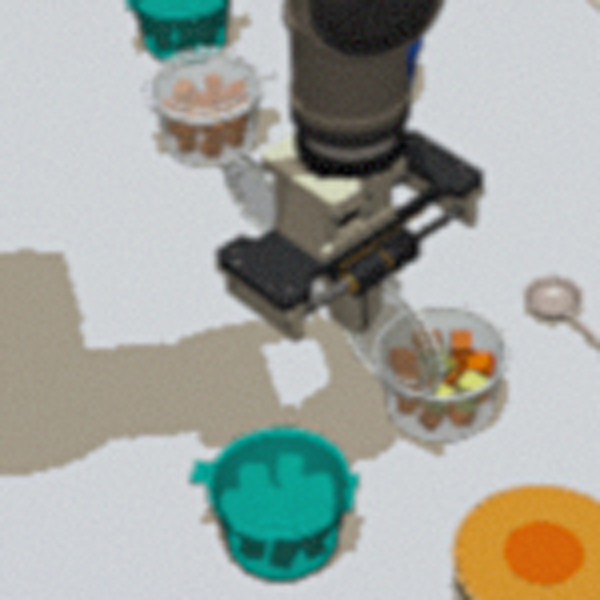

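The finger is just at the back of the lid (370,320). Now the arc.

{"api": "apply_moves", "payload": {
  "rows": [
    [[0.1,0,0.8],0,0],
    [[0.1,0,1.6],0,0],
    [[0.1,0,2.4],0,0],
    [[0.1,0.1,3.2],0,0],
    [[0.1,0.3,4.1],0,0]
  ]
}}

```text
time: 9.93
tool_pos: [523.9, -11.0, 162.2]
tcp_rot: [-1.571, 0.002, -1.298]
contact_force: [-0.0, -0.4, 0.3]
grip_width: 0.3
```

{"api": "apply_moves", "payload": {
  "rows": [
    [[0,0.5,1.0],0,0],
    [[0,1.1,2.0],0,0],
    [[0,1.8,3.0],0,0],
    [[0,2.6,3.8],0,0],
    [[0,3.5,4.5],0,0]
  ]
}}

```text
time: 10.55
tool_pos: [567.7, 1.3, 126.6]
tcp_rot: [-1.571, 0.002, -1.298]
contact_force: [-0.1, 0.5, 0.4]
grip_width: 0.4
```

```bash
python3 -c "
from h import *
go('R',[(62,0,102),(66,0,93),(69,0,84),(66,0,76),(62,0,68)],-1.3)
for n,b in (('side',(230,380,130,280)),):
  s=vision.capture(n)[:,:,::-1];cv2.imwrite('pics/%s8.png'%n,overlay(n,s,[],b,4))
"
```

```text
t 10.55 pos [567.7   1.3 126.6] rot [-1.571  0.002 -1.298] F [-0.15  0.53  0.39] w 0.4
now r,lat,tip 56.7 0.2 112.6 turn needed -0.002 check y-axis [-0.  0. -1.]
(62, 0, 102) [573.   3. 116.] [0.02 1.06 0.53]
(66, 0, 93) [577.   4. 107.] [0.02 1.95 0.93]
(69, 0, 84) [580.   4.  98.] [0.02 2.85 1.23]
(66, 0, 76) [577.   4.  90.] [0.02 3.65 0.93]
(62, 0, 68) [573.   3.  82.] [0.03 4.46 0.53]
```

View pics/side8.png

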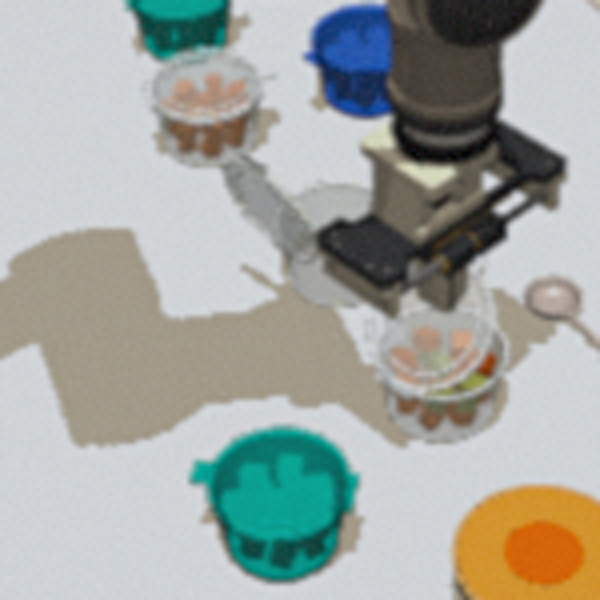

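The lid is about 0.5 rad open and following the fingers, and the cup has not moved. I go on down.

{"api": "apply_moves", "payload": {
  "rows": [
    [[0,0.7,0.4],0,0],
    [[0,1.4,0.7],0,0],
    [[0,2.1,1.0],0,0],
    [[0,2.7,1.0],0,0],
    [[0,3.2,0.8],0,0]
  ]
}}

```text
time: 11.22
tool_pos: [575.2, 3.7, 93.0]
tcp_rot: [-1.572, 0.003, -1.298]
contact_force: [-0.4, 0.6, -0.4]
grip_width: 0.6
```

{"api": "apply_moves", "payload": {
  "rows": [
    [[0,0.4,-0.2],0,0],
    [[0,0.8,-0.4],0,0],
    [[0,1.1,-0.5],0,0],
    [[0,1.3,-0.5],0,0],
    [[0,1.5,-0.5],0,0]
  ]
}}

```text
time: 11.85
tool_pos: [570.6, 2.3, 80.7]
tcp_rot: [-1.571, 0.002, -1.298]
contact_force: [-9.5, 0.5, 29.8]
grip_width: 0.6
```

{"api": "apply_moves", "payload": {
  "rows": [
    [[0,-1,0],0,0],
    [[0,-6,0],0,0],
    [[0,-11,0],0,0],
    [[0,-16,-5],0,0],
    [[0,-16,-10],0,0]
  ]
}}

```text
time: 12.48
tool_pos: [475.1, -25.5, 243.6]
tcp_rot: [-1.565, -0.002, -1.297]
contact_force: [0.3, -1.1, 0.6]
grip_width: 0.2
```

{"api": "apply_moves", "payload": {
  "rows": [
    [[0,0,-3],0,0],
    [[0,0,-6],0,0],
    [[0,0,-8],0,0],
    [[0,0,-8],0,0]
  ]
}}

```text
time: 12.98
tool_pos: [397.4, -47.2, 243.5]
tcp_rot: [-1.565, -0.002, -1.298]
contact_force: [-0.0, -1.0, 0.8]
grip_width: 0.7
```

```bash
python3 -c "
from h import *
print(bot.get_obs()['contact_force'],bot.get_obs()['tool_pos'])
for n,b in (('side',(240,440,100,250)),('top',(150,350,150,250))):
  s=vision.capture(n)[:,:,::-1];cv2.imwrite('pics/%s9.png'%n,overlay(n,s,[],b,4));cv2.imwrite('pics/%s9o.png'%n,overlay(n,s,[(549,397,-.077,0),(567,1,.27,0)],b,4))
  cv2.imwrite('pics/%s9f.png'%n,s)
"
```

```text
[-0.02780691 -1.00683141  0.77991172] [397.35943068 -47.23625661 243.46351074]
```

View pics/side9.png

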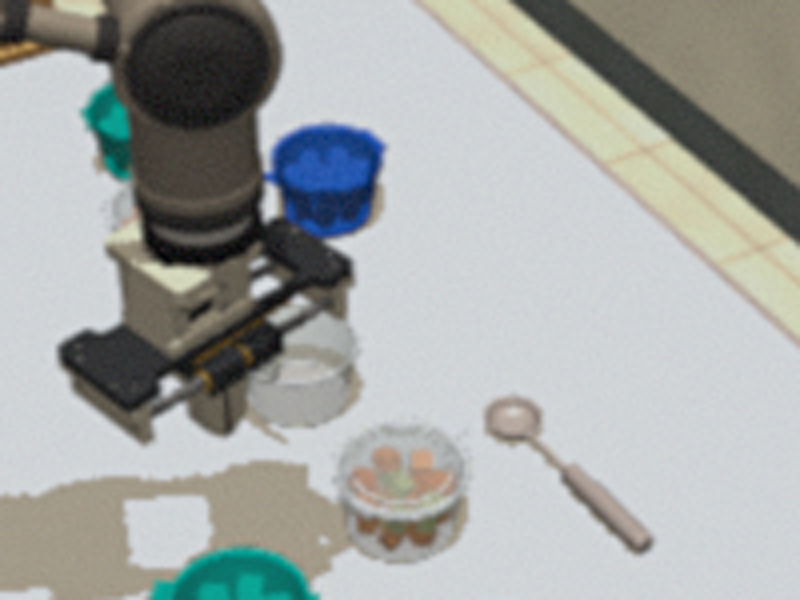

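View pics/side9o.png

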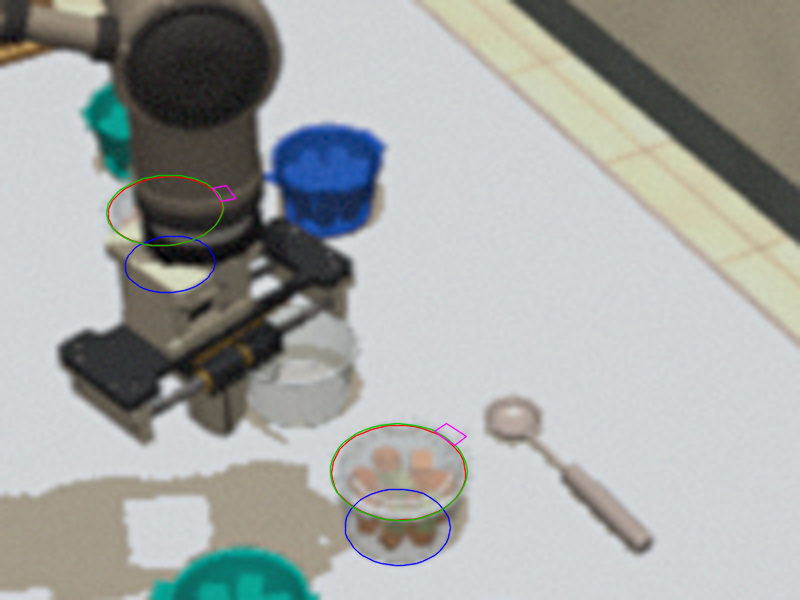

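View pics/top9f.png

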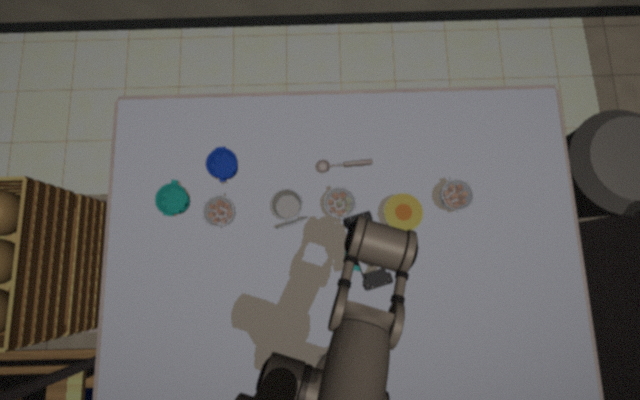

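```bash
python3 -c "
from plant import order
print(order.close_job())"
```

```text
the job is handed in; nothing more can be done
None
```

I shut both filled cups, the orange-fruit one and the mixed-fruit one. With the fingers closed, I pushed each lid over from behind, pressed it flat and backed the arm away. The job is handed in; no verdict was reported.

**Lids:** At the end of each press the fingertips stood about 67 mm above the table, against 68 mm for a cup with its lid shut. The presses read about 18 N on the orange cup and 30 N on the mixed one. I judged each lid shut from that height and from the shut-lid outline matching the side picture after release. I did not measure the lid angles any more finely.

**Everything else:** The last top view shows both cups where they started, to within about a pixel (3 mm). The empty cup's lid is still standing, and the shut cup, melon, spoon and look-alikes look unmoved. In the last side view the arm hid the orange cup, so its side check dates from just after its lid was pressed. The arm ended clear of everything at 13 s, well inside the 50 s limit. No check failed or disagreed.

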